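# Zero the bench meter with a stylus

### The arm

A 6-joint arm with a two-finger parallel gripper is mounted at the origin on a cart in front of the work surface, level with it; the furniture and walls round the work are solid. World frame = base frame: x ahead of the robot, y to its left, z up, the work surface at z = 0. Lengths are in mm, angles in degrees, forces in N, time in s.
With the tool pointing down it reaches from about 350 to 850 mm from the base axis. Payload 8.1 kg.
Tool frame: the origin (TCP) lies on the mounting face of the last link; the fingertips stand 173 mm ahead of it and the grasp point (between the pads) lies 155 mm ahead of it; z points along the fingers, y is the direction in which the jaws open and shut (so a half turn about z gives the same grasp; the last joint's range is limited). The gripper opens to 85 mm and grips with 20 to 120 N. Pads are 22 mm wide; open, the fingers measure 114 mm over their backs; the gripper's body (76 mm by 85 mm) begins 54 mm behind the grasp point. The pads swing forward as they close: fully open they stand 13 mm farther back than shut.
Start: joints at [63.174, 7.471, 85.268, -0, 87.261, -4.893], TCP at [224.091, 556.588, 404.692] pointing down, gripper open.
Joint ranges: [-169.43, 169.43], [-51.17, 129.36], [1.28, 143.12], [-76.62, 256.62], [0, 156.53], [-152.29, 152.29]. Speed limits (degrees/s): [136.94, 136.94, 159.86, 180, 180, 180].

### API

Orientations are given as [roll, pitch, yaw] about the fixed x, y, z axes, in that order (R = Rz(yaw) Ry(pitch) Rx(roll)).
In Python, from bench import * gives the robot as it stands.
- The arm moves only by the shell command python3 -m jog 'ROWS' [FORCE]. ROWS is JSON, a list of rows, each an object of numbers: "tx", "ty", "tz": the shift along the tool's x, y, z as a fraction of full scale; "ax", "ay", "az": the turn, a rotation vector about the tool's x, y, z as a fraction of full scale; "hand": the opening, from 0 (shut) to 1 (fully open). A call has 1 to 5 rows; each row is the pose to reach, as a shift and turn from the pose commanded when the call began, along the tool's axes at that moment; what a row does not reach only later rows make up. Full scale, the value 1, is 150 mm for a shift and 45 degrees for a turn. A row lasts 1/12 s, in which the tool goes at most 41.7 mm and 7.16 degrees, less where a joint would pass 70% of its speed; a pose out of reach is approached as far as the arm can. A call with a number of a shift or a turn outside -1 to 1 is refused whole. A call with a gripper value outside its range is refused whole. The fingers move at their own pace and stop on an object; FORCE is the grip in N (left out, the last holds). Time passes only in rows, so rows that repeat a pose let the fingers close. It gives the time, the measured TCP pose, the force and the opening at its end, in the units of the state.
- sense(): the state, without advancing time (a new reading comes with each control period).
- snapshot(name): name is "scene" or "top" or "wrist"; returns a dict with "pixels" (384x512x3 uint8, red, green, blue), "z_map" (384x512 float32, mm along the optical axis (not along the pixel's ray), 0 where there is no reading), "intrinsics" (3x3 intrinsics, pixels), "R" (3x3) and "t" (3): a world point X has camera coordinates R X + t. Camera axes: x right, y down, z forward; pixel columns grow to the right and rows downward; lengths in mm; the calibration is good to about 2 mm. The wrist camera is an equidistant fisheye: a pixel r from the principal point sees the ray r / f radians off the axis. A picture is of the moment at which its call begins.
- hand_in(): hands the job in, once; it reports no verdict.
The state is a dict: "time": time; "joint_pos": joint angles; "qd": joint speeds; "joint_efforts": joint torques, N m; "tool_pos": TCP position; "tcp_rot": TCP orientation; "ft_force": force on the tool from outside, world axes, zero at the start; "wrist_torque": the same for the moment, N m; "finger_gap": finger opening in mm.
Only numpy, scipy, OpenCV 4.12 (cv2) and the standard library are available. Lean on these libraries where they do the work, as an engineer would, in place of code of your own. Each camera call takes 0.05 s, during which the arm holds its last target.

### The job

Zero the bench meter: take the stylus out of its stand, press the button at the bottom of the recess in the meter's sloping panel with the stylus tip, fully down for about half a second without forcing it. Then put the stylus back in its stand, hanging upright by its collar, and leave the jar, the bottle and the tape roll where they are.

Things in the scene. Friction and masses are not known exactly. Their poses are not given: they have to be found in the camera images.
- meter: White bench meter, fixed, 140 deep (x) x 150 wide (y) x 131 high mm; origin at the centre of its underside, front along its own -x, z up. The front panel slopes from 70 mm height at x = -70 mm to 131 mm at x = +45 mm, 28 degrees from level: outward normal (-0.469, 0, 0.883) in its frame. Dark blank display on the upper half; the only recess is below it on the centre line.
- recess_mouth (a point): Centre of the recess mouth in the plane of the sloping panel, at (-33, 0, 90) mm in the meter's frame. Round, 16 mm diameter, square to the panel, with a lip ring 27 mm wide, 1.5 mm proud. The button's flat round top, 13 mm diameter, lies 14 mm below the panel. The stylus gets to the bottom only roughly along the panel's normal (28 degrees from vertical).
- zero_button (a joint): Travel of the button in m along the recess axis: 0 is out, 0.006 is fully down on a hard stop. Spring back; about 1 N starts it, about 6 N holds it fully down. Counts as pressed beyond 0.0045.
- stand: Grey square stand block, fixed, 50 x 50 x 70 mm high; origin at the centre of its underside, z up.
- stand_mouth (a point): Centre of the stand's hole on its top face, 70 mm above the worktop. Round vertical hole 21 mm in diameter, 62 mm deep, with a small chamfer.
- stylus: Loose stylus, 135 mm, 80 g, round; origin at the tip, z along it to the top end. From the tip: steel shaft 8 mm diameter to 34 mm, cone to 44, 16 mm diameter to 55, collar 28 mm diameter from 55 to 61, black handle 16 mm diameter from 61 to 132, end cap. It starts upright in the stand, collar resting on the stand's top, tip 15 mm over the worktop, 74 mm free above the collar to grip.
- stylus_tip (a point): End of the stylus tip.
- stylus_collar (a point): On the stylus axis at the underside of the collar, 55 mm from the tip; coincides with stand_mouth (within the hole's play of 2.5 mm) when the stylus hangs in the stand.
- sample_jar: White plastic sample jar with a white lid, 48 mm in diameter, 57 mm high, loose; origin under its centre. A bystander.
- bottle: Amber glass bottle with a black cap, 49 mm in diameter, 105 mm high, loose; origin under its centre. A bystander.
- tape: Roll of paper tape lying flat, 72 mm in diameter, 19 mm high, loose; origin under its centre. A bystander.
There are look-alikes about, which are no part of the job. Several things have the shape of the stylus; the one meant has the colours described above.

How it is judged:
By the outcome, as a careful person would: the job done as asked, in the order asked, and still so for the second after the job is handed in, with the robot touching nothing.
It also fails if it takes over 51 s, if anything falls off the work surface, if the arm or the gripper's body presses on something with over 40 N, if the wrist force passes 120 N, or if a joint passes its speed limit or range.

## Working session

There is one attempt and no reset: what is moved stays moved. The work goes in short steps, Python scripts to look and compute and a shell command to move; the robot and the scene stay as the last step left them, time stands still between calls to the robot, and variables do not carry over. Pictures are saved under pics/ and viewed, and the job is handed in when it is done.

```bash
mkdir -p pics; ls; python3 - <<'E'
from bench import *
import cv2,numpy as np
for n in ["scene","top","wrist"]:
    s=snapshot(n); cv2.imwrite(f"pics/{n}0.png",cv2.cvtColor(s["pixels"],cv2.COLOR_RGB2BGR)); np.savez(f"{n}0.npz",**{k:np.array(v) for k,v in s.items()})
print(sense())
E
```

```text
pics
{'time': 0.15, 'joint_pos': array([ 6.31740300e+01,  7.50564498e+00,  8.53154540e+01,  6.45647314e-04,
        8.72640196e+01, -4.89358811e+00]), 'qd': array([-0.00088624, -0.17167239, -0.13998999,  0.03040441,  0.06700711,
        0.01859225]), 'joint_efforts': array([ 9.63141902e-04, -5.70060933e+01, -5.01158237e+01, -2.50508374e-04,
        9.72850481e-03, -3.61781883e-05]), 'tool_pos': array([224.00625276, 556.41731839, 403.87541059]), 'tcp_rot': array([-1.79915247e+02, -7.90358252e-03,  1.58067581e+02]), 'ft_force': array([0.1510536 , 0.663776  , 0.13768167]), 'wrist_torque': array([-0.01170104,  0.06103351,  0.01724034]), 'finger_gap': 85.46923480420563}
```

View pics/scene0.png

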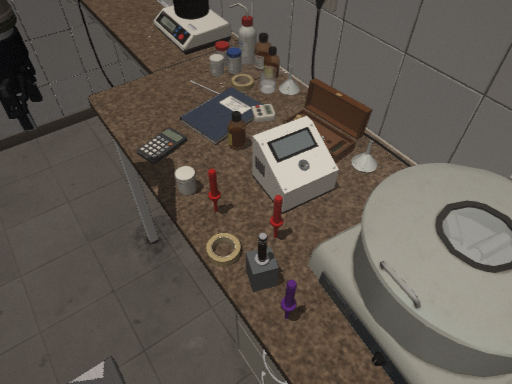

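View pics/top0.png

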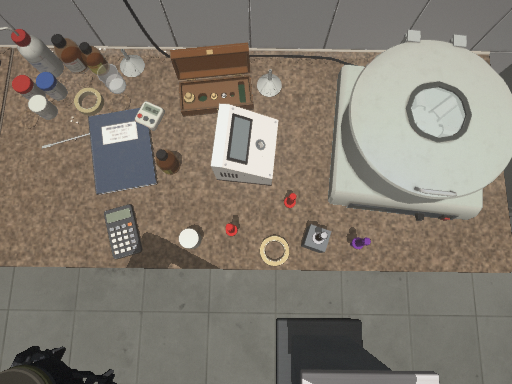

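View pics/wrist0.png

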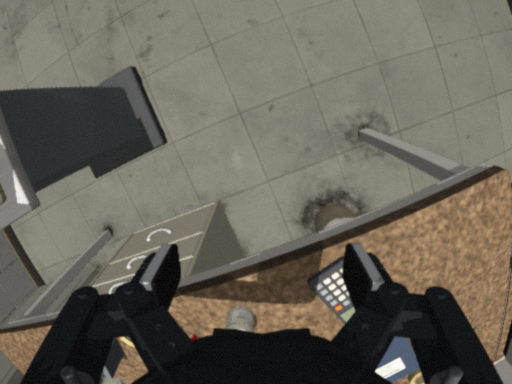

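The candidates with the stylus's shape are red at scene (214,188), red at (277,215), purple at (289,298) and the black-handled one with a steel collar in the grey stand at (262,250). The black one fits the description. I'll confirm it and the meter in enlarged crops.

```bash
cat > h.py <<'E'
import numpy as np,cv2
def load(f): return dict(np.load(f))
def pt(s,u,v,z=None):
    K=s["intrinsics"]; z=s["z_map"][int(round(v)),int(round(u))] if z is None else z
    c=np.array([(u-K[0,2])/K[0,0]*z,(v-K[1,2])/K[1,1]*z,z]); return s["R"].T@(c-s["t"])
def cloud(s):
    K=s["intrinsics"]; z=s["z_map"]; v,u=np.mgrid[:384,:512]
    c=np.stack([(u-K[0,2])/K[0,0]*z,(v-K[1,2])/K[1,1]*z,z],-1); return (c-s["t"])@s["R"]
def proj(s,X):
    c=s["R"]@np.array(X)+s["t"]; p=s["intrinsics"]@c; return p[:2]/p[2]
E
python3 - <<'E'
from h import *
a=load("scene0.npz");b=load("top0.npz")
def crop(s,x,y,w,h,k):
    im=cv2.cvtColor(s["pixels"][y:y+h,x:x+w],cv2.COLOR_RGB2BGR); return cv2.resize(im,None,fx=k,fy=k,interpolation=cv2.INTER_CUBIC)
A=crop(a,200,110,160,220,2.7);B=crop(b,190,95,200,180,3.3)
cv2.imwrite("pics/c1.png",A);cv2.imwrite("pics/c2.png",B)
for s in (a,b): print(s["intrinsics"][0],s["intrinsics"][1],-s["R"].T@s["t"],s["R"][2])
C=cloud(b)
# stand top
for n,s in (("scene",a),("top",b)):
    C=cloud(s)
    for u,v in ([(262,250),(262,236),(250,268),(304,165),(237,130),(185,180)] if n=="scene" else [(318,236),(310,230),(322,245),(326,232),(261,145),(165,160),(189,239),(274,250),(231,229),(291,200),(360,243)]): print(n,u,v,C[v,u].round(1))
E
```

```text
[385.10226114   0.         255.18944043] [  0.         385.10226114 189.40969102] [ 218.09496465 -173.45252924  706.5232699 ] [ 0.38955417  0.53533957 -0.74943919]
[364.21053265   0.         257.43183131] [  0.         364.21053265 190.4069724 ] [393.04382137 266.33911591 912.28027735] [ 1.98768868e-01 -1.49677607e-04 -9.80046384e-01]
scene 262 250 [450.3 123.  116.5]
scene 262 236 [454.1 129.3 149.7]
scene 250 268 [429.6 131.4  61.8]
scene 304 165 [679.4 270.3  79.7]
scene 237 130 [629.4 473.3  69.2]
scene 185 180 [440.9 407.1  57. ]
top 318 236 [454.4 134.5 124.3]
top 310 230 [472.2 143.6  70. ]
top 322 245 [438.2 116.8  70.7]
top 326 232 [467.8 107.3  72.8]
top 261 145 [672.4 259.1  81.2]
top 165 160 [630.1 484.1  88.1]
top 189 239 [448.8 424.3  57. ]
top 274 250 [ 4.282e+02  2.233e+02 -4.000e-01]
top 231 229 [466.2 321.6 133.2]
top 291 200 [531.5 192.7 129.1]
top 360 243 [441.6  40.  107.8]
```

View pics/c1.png

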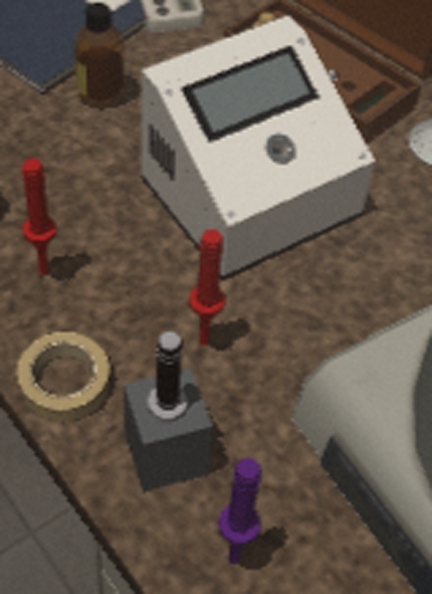

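View pics/c2.png

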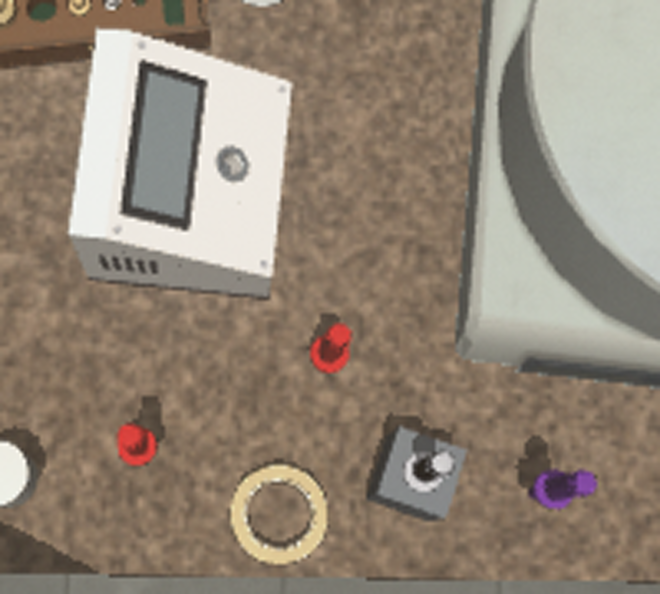

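The crops confirm it. The black-handled stylus stands in the grey stand at c2 (425,470), and the recess is at c2 (232,163), with the meter's front facing roughly -y. Two red decoys stand near the path. Next, precise fits.

```bash
cat > fit.py <<'E'
from h import *
a=load("scene0.npz");b=load("top0.npz")
for n,s in (("scene",a),("top",b)):
    C=cloud(s); ok=s["z_map"]>0
    X=C[ok]; rgb=s["pixels"][ok].astype(float)
    print(n,"table z",np.median(C[(ok)&(np.abs(C[...,0]-560)<20)&(np.abs(C[...,1]-150)<20)][:,2]) )
    # panel
    d=X-np.array([690,265,100]); m=(np.abs(d[:,0])<90)&(np.abs(d[:,1])<100)&(X[:,2]>72)&(X[:,2]<136)
    P=X[m]
    rng=np.random.default_rng(0);best=None
    for _ in range(500):
        q=P[rng.choice(len(P),3,False)];nn=np.cross(q[1]-q[0],q[2]-q[0]);l=np.linalg.norm(nn)
        if l<100: continue
        nn/=l; nn*=np.sign(nn[2])
        if not .8<nn[2]<.95: continue
        k=np.abs((P-q[0])@nn)<1.5
        if best is None or k.sum()>best.sum(): best=k
    Q=P[best]; c=Q.mean(0); nn=np.linalg.svd(Q-c,full_matrices=False)[2][2]; nn*=np.sign(nn[2])
    yaw=np.degrees(np.arctan2(-nn[1],-nn[0]))
    print(" panel n",nn.round(4),"c",c.round(1),best.sum(),"tilt",np.degrees(np.arccos(nn[2])),"yaw",yaw)
    # edges in meter frame
    ex=np.array([np.cos(np.radians(yaw)),np.sin(np.radians(yaw)),0]);ey=np.array([-ex[1],ex[0],0])
    for nm,e in (("ex",ex),("ey",ey)):
        p=Q@e; print(" ",nm,np.percentile(p,[0.3,1,50,99,99.7]).round(1))
    # meter centre guess (height relation): z along panel -> x position; use ey mid
    xm=(Q-0)@ex; off=np.median(xm-((Q[:,2]-70)/ (61/115)-70)); mid=(np.percentile(Q@ey,.5)+np.percentile(Q@ey,99.5))/2
    O=ex*off+ey*mid; print(" origin",O.round(1),"mouth",(O+ex*-33+[0,0,90]).round(1))
    M=O+ex*-33+np.array([0,0,90.]);print(" mouth px",proj(s,M))
    # stand top
    d=X-np.array([455,128,0]); m=(np.abs(d[:,0])<38)&(np.abs(d[:,1])<38)&(np.abs(X[:,2]-70)<2)
    S=X[m].astype(np.float32); r=cv2.minAreaRect(S[:,:2]); print(" standtop",r,np.median(S[:,2]))
    # handle slices
    for lo,hi in ((78,92),(92,106),(106,120),(120,134),(134,142),(146,153)):
        m=(np.hypot(d[:,0],d[:,1])<22)&(X[:,2]>lo)&(X[:,2]<hi); print("  sl",lo,X[m].mean(0).round(1),m.sum())
    m=(np.hypot(d[:,0],d[:,1])<22)&(X[:,2]>74)&(X[:,2]<78);print("  collar",cv2.minEnclosingCircle(X[m][:,:2].astype(np.float32)),m.sum())
E
python3 fit.py
```

```text
scene table z 0.08053172761635724
 panel n [-0.0494 -0.4824  0.8746] c [670.3 281.9 101.3] 1981 tilt 29.004602611375134 yaw 84.14669137833944
  ex [294.8 295.9 347.5 407.3 408.6]
  ey [-714.4 -713.1 -636.4 -568.4 -566.4]
 origin [674.1 292.6   0. ] mouth [670.7 259.7  90. ]
 mouth px [304.57972802 166.05129215]Traceback (most recent call last):
  File "fit.py", line 31, in <module>
    S=X[m].astype(np.float32); r=cv2.minAreaRect(S[:,:2]); print(" standtop",r,np.median(S[:,2]))
                                 ~~~~~~~~~~~~~~~^^^^^^^^^
cv2.error: OpenCV(4.12.0) /io/opencv/modules/imgproc/src/convhull.cpp:143: error: (-215:Assertion failed) total >= 0 && (depth == CV_32F || depth == CV_32S) in function 'convexHull'
```

```bash
sed -i 's/S\[:,:2\])/S[:,:2].copy())/; s/X\[m\]\[:,:2\].astype(np.float32)/np.ascontiguousarray(X[m][:,:2],dtype=np.float32)/' fit.py; python3 fit.py
```

```text
scene table z 0.08053172761635724
 panel n [-0.0494 -0.4824  0.8746] c [670.3 281.9 101.3] 1981 tilt 29.004602611375134 yaw 84.14669137833944
  ex [294.8 295.9 347.5 407.3 408.6]
  ey [-714.4 -713.1 -636.4 -568.4 -566.4]
 origin [674.1 292.6   0. ] mouth [670.7 259.7  90. ]
 mouth px [304.57972802 166.05129215]
 standtop ((454.986328125, 128.23182678222656), (51.198822021484375, 50.15797424316406), 71.37789154052734) 70.82168
  sl 78 [451.5 124.7  83.7] 46
  sl 92 [451.3 124.4  99. ] 36
  sl 106 [451.3 124.4 112.7] 38
  sl 120 [451.  124.6 126.9] 40
  sl 134 [452.  124.1 137.8] 22
  sl 146 [454.4 127.4 150. ] 58
  collar ((458.4641418457031, 129.54200744628906), 17.0063419342041) 72
top table z 0.2339459458897002
 panel n [-0.0475 -0.4801  0.8759] c [672.3 282.3 102.7] 2001 tilt 28.846647251435357 yaw 84.35258060565482
  ex [291.1 292.8 344.8 405.5 407.1]
  ey [-715.8 -714.8 -641.1 -569.7 -567.8]
 origin [673.6 290.7   0. ] mouth [670.4 257.8  90. ]
 mouth px [261.56811094 144.61340281]
 standtop ((454.69671630859375, 126.74376678466797), (50.13895797729492, 50.004432678222656), 71.20199584960938) 70.61929
  sl 78 [453.4 131.5  80.7] 33
  sl 92 [450.7 131.5  99.9] 9
  sl 106 [454.3 132.2 112.2] 8
  sl 120 [451.5 132.7 126.2] 7
  sl 134 [452.6 133.  137.8] 5
  sl 146 [454.4 127.2 150.4] 42
  collar ((458.24951171875, 126.41363525390625), 16.349512100219727) 33
```

```bash
python3 - <<'E'
from h import *
a=load("scene0.npz");b=load("top0.npz")
C=cloud(b);ok=b["z_map"]>0
m=ok&(C[...,1]<150)&(C[...,0]>480)&(C[...,2]>30)
for lo,hi in((-200,-100),(-100,0),(0,30),(30,60),(60,80),(80,100),(100,120),(120,150)):
    k=m&(C[...,1]>lo)&(C[...,1]<hi)
    if k.any(): print(lo,hi,C[k][:,2].max().round(),C[k][:,0].min().round(),C[k][:,0].max().round(),k.sum())
def crop(s,x,y,w,h,k):
    im=cv2.cvtColor(s["pixels"][y:y+h,x:x+w],cv2.COLOR_RGB2BGR); return cv2.resize(im,(w*k,h*k),interpolation=cv2.INTER_NEAREST)
A=crop(a,290,150,28,28,14);B=crop(b,247,130,28,28,14)
cv2.imwrite("pics/c3.png",np.hstack([A,B]))
n=np.array([-.0485,-.4669,.883]);
for s in(a,b):
    M=np.array([670.5,258.7,90]); print(proj(s,M),proj(s,M+1.5*n),proj(s,M-14*n))
    sub=C
E
```

```text
-200 -100 229.0 502.0 984.0 9550
-100 0 228.0 520.0 984.0 10514
0 30 213.0 531.0 983.0 3073
30 60 210.0 535.0 984.0 3334
60 80 206.0 542.0 984.0 2129
80 100 195.0 545.0 984.0 709
100 120 193.0 977.0 983.0 350
120 150 194.0 480.0 984.0 544
[304.81385745 166.35349793] [305.05218439 166.13152577] [302.62582326 168.39138208]
[261.20752864 144.56724054] [261.51111076 144.41981712] [258.41809815 145.92182412]
```

View pics/c3.png

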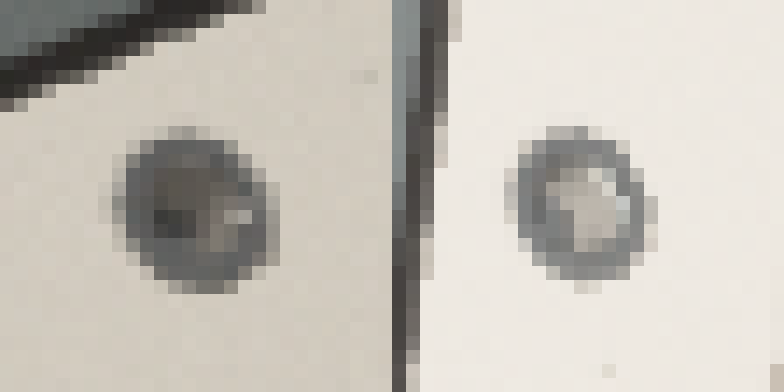

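```bash
python3 - <<'E'
from h import *
a=load("scene0.npz");b=load("top0.npz")
fits={'a':([-.0494,-.4824,.8746],[670.3,281.9,101.3]),'b':([-.0475,-.4801,.8759],[672.3,282.3,102.7])}
for s,k,uvs in((a,'a',[(303.3,164.5)]),(b,'b',[(260.0,144.1)])):
    n,c=map(np.array,fits[k]); o=-s["R"].T@s["t"]
    for u,v in uvs:
        d=pt(s,u,v,1000)-o; X=o+d*(((c+n*.75-o)@n)/(d@n)); print(k,X-n*.75)
# dark ring centroid
for s,x,y in((a,290,150),(b,247,130)):
    g=s["pixels"][y:y+28,x:x+28].mean(-1); m=(g<185).astype(np.uint8); m=cv2.morphologyEx(m,cv2.MORPH_CLOSE,np.ones((5,5)))
    n,l,st,ce=cv2.connectedComponentsWithStats(m)
    i=l[15,14] if l[15,14] else l[10,10]; print(ce[i]+[x,y],st[i])
# triangulate
E
```

```text
a [670.041409   264.06974583  91.45082437]
b [670.93409092 261.94004337  91.46618808]
[303.48695652 164.69565217] [  8   9  12  12 115]
[259.96470588 144.22352941] [ 8  9 11 11 85]
```

```bash
cat >> h.py <<'E'
from scipy.spatial.transform import Rotation as Ro
def rot(rpy): return Ro.from_euler('xyz',rpy,degrees=True)
def delta(pos,rpy=None,R=None):
    from bench import sense
    s=sense(); R0=rot(s["tcp_rot"]); R1=R if R is not None else (rot(rpy) if rpy is not None else R0)
    d=R0.inv().apply(np.array(pos)-s["tool_pos"])/150; w=(R0.inv()*R1).as_rotvec(degrees=True)/45
    print("t",round(s["time"],2),"pos",s["tool_pos"].round(1),"rpy",s["tcp_rot"].round(1),"F",s["ft_force"].round(1),"gap",round(float(s["finger_gap"]),1),"q",s["joint_pos"].round(0))
    print("shift",d.round(4),"turn",w.round(4),"rows",np.linalg.norm(d)*150/41.7,np.linalg.norm(w)*45/7.16)
E
python3 -c "
from h import *
delta([454.7,127.4,400],[180,0,84.3])"
```

```text
t 0.15 pos [224.  556.4 403.9] rpy [-179.9   -0.   158.1] F [0.2 0.7 0.1] gap 85.5 q [63.  8. 85.  0. 87. -5.]
shift [-2.4949 -2.0786  0.0286] turn [-1.7000e-03  1.1000e-03  1.6393e+00] rows 11.68164772699264 10.302741471396057
```

```bash
python3 -m jog '[{"tx":-1,"ty":-0.83,"az":0.8},{"tx":-1,"ty":-0.83,"az":0.8},{"tx":-1,"ty":-0.83,"az":0.8},{"tx":-1,"ty":-0.83,"az":0.8},{"tx":-1,"ty":-0.83,"az":0.8,"hand":0.7}]' 60; python3 -c "
from h import *
delta([454.7,127.4,400],[180,0,84.3])"
```

```text
t 0.15 pos [224.  556.4 403.9] rpy [-179.9   -0.   158.1] F [0.2 0.7 0.1] gap 85.5 q [63.  8. 85.  0. 87. -5.]
shift [-2.4949 -2.0786  0.0286] turn [-1.7000e-03  1.1000e-03  1.6393e+00] rows 11.68164772699264 10.302741471396057invalid input at $[0]: expected keys tx, ty, tz, ax, ay, az, hand
```

All keys are needed.

```bash
python3 -m jog '[{"tx":-1,"ty":-0.83,"tz":0,"ax":0,"ay":0,"az":0.8,"hand":1},{"tx":-1,"ty":-0.83,"tz":0,"ax":0,"ay":0,"az":0.8,"hand":1},{"tx":-1,"ty":-0.83,"tz":0,"ax":0,"ay":0,"az":0.8,"hand":0.8},{"tx":-1,"ty":-0.83,"tz":0,"ax":0,"ay":0,"az":0.8,"hand":0.7},{"tx":-1,"ty":-0.83,"tz":0,"ax":0,"ay":0,"az":0.8,"hand":0.7}]' 60; python3 -c "
from h import *
delta([454.7,127.4,400],[180,0,84.3])"
```

```text
time: 0.57
tool_pos: [317.6, 382.4, 404.3]
tcp_rot: [-180.0, 0.1, 121.9]
ft_force: [0.0, -0.1, 0.1]
finger_gap: 59.8
t 0.57 pos [317.6 382.4 404.3] rpy [-1.800e+02  1.000e-01  1.219e+02] F [ 0.  -0.1  0.1] gap 59.8 q [ 44.  -9. 101.  -0.  87.  13.]
shift [-1.9264 -0.1215  0.0308] turn [-2.000e-04  1.600e-03  8.348e-01] rows 6.944288199511265 5.246612700063457
```

```bash
python3 -m jog '[{"tx":-1,"ty":-0.06,"tz":0,"ax":0,"ay":0,"az":0.83,"hand":0.7},{"tx":-1,"ty":-0.06,"tz":0,"ax":0,"ay":0,"az":0.83,"hand":0.7},{"tx":-1,"ty":-0.06,"tz":0,"ax":0,"ay":0,"az":0.83,"hand":0.7},{"tx":-1,"ty":-0.06,"tz":0,"ax":0,"ay":0,"az":0.83,"hand":0.7},{"tx":-1,"ty":-0.06,"tz":0,"ax":0,"ay":0,"az":0.83,"hand":0.7}]'; python3 -c "
from h import *
delta([454.7,127.4,400],[180,0,84.3])"
```

```text
time: 0.98
tool_pos: [391.0, 249.6, 404.6]
tcp_rot: [179.9, 0.1, 85.8]
ft_force: [-0.1, 0.2, 0.9]
finger_gap: 60.0
t 0.98 pos [391.  249.6 404.6] rpy [1.799e+02 1.000e-01 8.580e+01] F [-0.1  0.2  0.9] gap 60.0 q [ 26. -14. 106.  -0.  88.  30.]
shift [-0.7819  0.4829  0.0321] turn [0.0012 0.0021 0.0342] rows 3.307804910447442 0.2155329452024385
```

```bash
python3 -m jog '[{"tx":-0.78,"ty":0.48,"tz":0.03,"ax":0,"ay":0,"az":0.03,"hand":0.7},{"tx":-0.78,"ty":0.48,"tz":0.03,"ax":0,"ay":0,"az":0.03,"hand":0.7},{"tx":-0.78,"ty":0.48,"tz":0.03,"ax":0,"ay":0,"az":0.03,"hand":0.7},{"tx":-0.78,"ty":0.48,"tz":0.03,"ax":0,"ay":0,"az":0.03,"hand":0.7},{"tx":-0.78,"ty":0.48,"tz":0.03,"ax":0,"ay":0,"az":0.03,"hand":0.7}]'; python3 - <<'E'
from h import *
from bench import *
s=snapshot("wrist"); cv2.imwrite("pics/w1.png",cv2.cvtColor(s["pixels"],cv2.COLOR_RGB2BGR))
s=snapshot("scene"); cv2.imwrite("pics/s1.png",cv2.cvtColor(s["pixels"],cv2.COLOR_RGB2BGR))
delta([454.7,127.4,270],[180,0,84.3])
E
```

```text
time: 1.4
tool_pos: [454.8, 129.4, 399.7]
tcp_rot: [-180.0, 0.1, 84.9]
ft_force: [0.1, -0.4, -0.5]
finger_gap: 59.9
t 1.5 pos [453.7 131.9 399.9] rpy [-179.9   -0.    85. ] F [-0.1  0.7 -0.3] gap 60.0 q [ 10. -13. 105.   0.  87.  15.]
shift [-0.0297  0.0098  0.8657] turn [-0.0012 -0.0003  0.0155] rows 3.11620164276216 0.09764021898971358
```

View pics/w1.png

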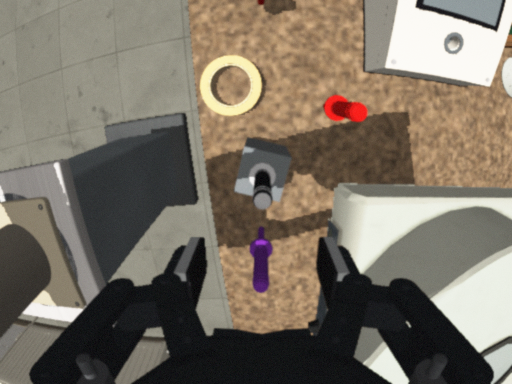

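View pics/s1.png

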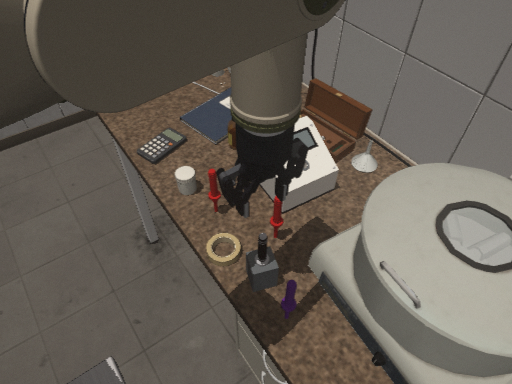

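```bash
cat >> h.py <<'E'
def fproj(s,X):
    c=s["R"]@np.array(X,float)+s["t"]; K=s["intrinsics"]; th=np.arctan2(np.hypot(c[0],c[1]),c[2]); ph=np.arctan2(c[1],c[0])
    return (K[0,0]*th*np.cos(ph)+K[0,2],K[1,1]*th*np.sin(ph)+K[1,2])
E
python3 - <<'E'
from h import *
from bench import *
s=snapshot("wrist")
print(-s["R"].T@s["t"],s["R"][2])
print(fproj(s,[454.5,127.3,150]),fproj(s,[454.7,127.4,70]),fproj(s,[670.5,262,90]),fproj(s,[670.5,258.7,90]))
st=sense(); print(fproj(s,st["tool_pos"]-[0,0,155]))
im=cv2.cvtColor(s["pixels"],cv2.COLOR_RGB2BGR)
cv2.imwrite("pics/w2.png",np.hstack([cv2.resize(im[130:220,220:310],None,fx=4,fy=4,interpolation=cv2.INTER_CUBIC),cv2.resize(im[0:90,410:500],None,fx=4,fy=4,interpolation=cv2.INTER_CUBIC)]))
E
```

```text
[460.82476209 211.18051197 369.00822065] [-0.02879284 -0.30838369 -0.9508262 ]
(np.float64(263.05221847595624), np.float64(205.08439059460528)) (np.float64(262.9254591973575), np.float64(177.4828125420613)) (np.float64(454.33350612506024), np.float64(46.54629211582076)) (np.float64(454.5727970429606), np.float64(49.515854590037634))
(np.float64(260.8386856560632), np.float64(264.52253382324614))
```

View pics/w2.png

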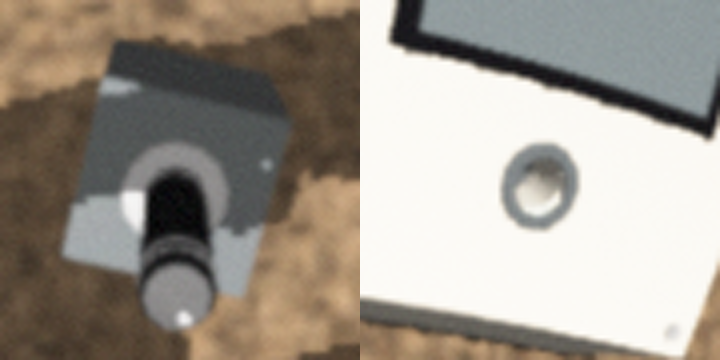

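```bash
python3 -m jog '[{"tx":-0.03,"ty":0.01,"tz":0.2,"ax":0,"ay":0,"az":0.015,"hand":0.7},{"tx":-0.03,"ty":0.01,"tz":0.4,"ax":0,"ay":0,"az":0.015,"hand":0.7},{"tx":-0.03,"ty":0.01,"tz":0.65,"ax":0,"ay":0,"az":0.015,"hand":0.7},{"tx":-0.03,"ty":0.01,"tz":0.865,"ax":0,"ay":0,"az":0.015,"hand":0.7},{"tx":-0.03,"ty":0.01,"tz":0.865,"ax":0,"ay":0,"az":0.015,"hand":0.7}]'; python3 - <<'E'
from h import *
from bench import *
s=snapshot("wrist"); cv2.imwrite("pics/w3.png",cv2.cvtColor(s["pixels"],cv2.COLOR_RGB2BGR))
delta([454.7,127.4,270],[180,0,84.3])
print(fproj(s,[454.5,127.3,150]),fproj(s,[454.7,127.4,76]))
E
```

```text
time: 1.97
tool_pos: [451.1, 128.4, 263.5]
tcp_rot: [-179.4, 0.2, 84.5]
ft_force: [-1.4, 0.0, -1.9]
finger_gap: 59.9
t 2.02 pos [452.4 128.5 267.1] rpy [-1.795e+02  1.000e-01  8.450e+01] F [-1.2 -0.3  0.5] gap 59.7 q [ 10.  -6. 114.   0.  73.  15.]
shift [-0.006   0.0157 -0.0197] turn [-0.01    0.0024  0.0053] rows 0.09321527445084717 0.07283225935463417
(np.float64(273.80778795826956), np.float64(324.83338194252997)) (np.float64(271.0442635017058), np.float64(236.02644883310074))
```

View pics/w3.png

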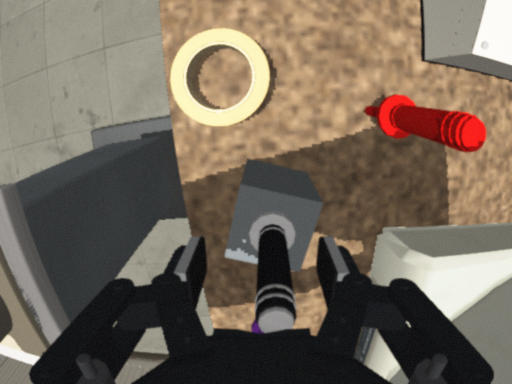

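```bash
python3 -m jog '[{"tx":0,"ty":0,"tz":0,"ax":0,"ay":0,"az":0,"hand":0.7},{"tx":0,"ty":0,"tz":0,"ax":0,"ay":0,"az":0,"hand":0.7},{"tx":0,"ty":0,"tz":0,"ax":0,"ay":0,"az":0,"hand":0.7}]'; python3 - <<'E'
from h import *
delta([454.7,127.4,270],[180,0,84.3])
E
```

```text
time: 2.27
tool_pos: [456.1, 128.2, 273.4]
tcp_rot: [179.7, -0.1, 84.5]
ft_force: [-0.1, 1.0, -0.1]
finger_gap: 59.5
t 2.27 pos [456.1 128.2 273.4] rpy [ 1.797e+02 -1.000e-01  8.450e+01] F [-0.1  1.  -0.1] gap 59.5 q [  9.  -6. 113.   0.  73.  15.]
shift [-0.006  -0.0087  0.0225] turn [ 0.0057 -0.0016  0.0036] rows 0.08926852619079124 0.04363121106749172
```

```bash
for i in 1 2; do python3 -m jog '[{"tx":0,"ty":0,"tz":0,"ax":0,"ay":0,"az":0,"hand":0.7},{"tx":0,"ty":0,"tz":0,"ax":0,"ay":0,"az":0,"hand":0.7},{"tx":0,"ty":0,"tz":0,"ax":0,"ay":0,"az":0,"hand":0.7}]'; done; python3 - <<'E'
from h import *
delta([454.7,127.4,270],[180,0,84.3])
E
```

```text
time: 2.52
tool_pos: [455.3, 127.6, 271.4]
tcp_rot: [179.9, -0.0, 84.4]
ft_force: [0.9, 0.3, 0.5]
finger_gap: 60.4
time: 2.77
tool_pos: [454.9, 127.5, 270.4]
tcp_rot: [-180.0, 0.0, 84.4]
ft_force: [-0.4, 0.9, -0.5]
finger_gap: 59.6
t 2.77 pos [454.9 127.5 270.4] rpy [-180.     0.    84.4] F [-0.4  0.9 -0.5] gap 59.6 q [  9.  -6. 114.  -0.  73.  15.]
shift [-0.0007 -0.0011  0.0028] turn [-0.0002  0.0001  0.0025] rows 0.011101344682088808 0.016061041169431727
```

Settled on target. Closing now.

```bash
for i in 1 2; do python3 -m jog '[{"tx":0,"ty":0,"tz":0,"ax":0,"ay":0,"az":0,"hand":0.1},{"tx":0,"ty":0,"tz":0,"ax":0,"ay":0,"az":0,"hand":0.1},{"tx":0,"ty":0,"tz":0,"ax":0,"ay":0,"az":0,"hand":0.1},{"tx":0,"ty":0,"tz":0,"ax":0,"ay":0,"az":0,"hand":0.1}]' 60; done
```

```text
time: 3.1
tool_pos: [455.0, 127.6, 270.5]
tcp_rot: [180.0, -0.0, 84.4]
ft_force: [0.7, 0.5, -0.7]
finger_gap: 14.8
time: 3.43
tool_pos: [455.0, 127.6, 270.5]
tcp_rot: [180.0, -0.0, 84.4]
ft_force: [0.7, 0.3, 0.3]
finger_gap: 14.4
```

```bash
python3 -m jog '[{"tx":0,"ty":0,"tz":-0.1,"ax":0,"ay":0,"az":0,"hand":0.1},{"tx":0,"ty":0,"tz":-0.22,"ax":0,"ay":0,"az":0,"hand":0.1},{"tx":0,"ty":0,"tz":-0.36,"ax":0,"ay":0,"az":0,"hand":0.1},{"tx":0,"ty":0,"tz":-0.5,"ax":0,"ay":0,"az":0,"hand":0.1},{"tx":0,"ty":0,"tz":-0.66,"ax":0,"ay":0,"az":0,"hand":0.1}]'; python3 -m jog '[{"tx":0,"ty":0,"tz":-0.2,"ax":0,"ay":0,"az":0,"hand":0.1},{"tx":0,"ty":0,"tz":-0.34,"ax":0,"ay":0,"az":0,"hand":0.1},{"tx":0,"ty":0,"tz":-0.4,"ax":0,"ay":0,"az":0,"hand":0.1},{"tx":0,"ty":0,"tz":-0.4,"ax":0,"ay":0,"az":0,"hand":0.1}]'; python3 - <<'E'
from h import *
from bench import *
for n in("wrist","scene","top"):
  s=snapshot(n); cv2.imwrite(f"pics/{n}4.png",cv2.cvtColor(s["pixels"],cv2.COLOR_RGB2BGR)); np.savez(f"{n}4.npz",**{k:np.array(v) for k,v in s.items()})
m=np.array([670.5,262,90]);n=np.array([-.0460,-.4672,.883])
tip=m+60*n
# R: z=-n, x along meter ex tilted
ex=np.array([.0986,.9951,0]);z=-n/np.linalg.norm(n);y=np.cross(z,ex);y/=np.linalg.norm(y);x=np.cross(y,z)
R=Ro.from_matrix(np.stack([x,y,z],1)); print(R.as_euler('xyz',degrees=True))
delta(tip+255.5*n,R=R); print((tip+255.5*n).round(1))
E
```

```text
time: 3.85
tool_pos: [454.4, 127.5, 369.4]
tcp_rot: [-179.9, 0.0, 84.4]
ft_force: [0.3, 0.6, -0.5]
finger_gap: 14.3
time: 4.18
tool_pos: [455.4, 127.7, 431.8]
tcp_rot: [179.8, -0.1, 84.4]
ft_force: [-0.5, -1.2, 0.4]
finger_gap: 14.5
[-179.97859078  -27.99795204   84.33123833]
t 4.33 pos [454.6 127.5 427.4] rpy [-179.8    0.    84.4] F [-0.3  0.2 -1.3] gap 14.6 q [  9. -13. 103.   0.  90.  15.]
shift [0.0451 1.346  0.3884] turn [-0.0034  0.6231  0.001 ] rows 5.041777725353779 3.9161745347165824
[656.  114.6 368.6]
```

View pics/scene4.png

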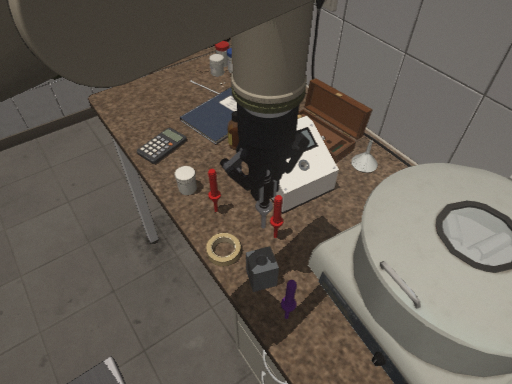

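View pics/wrist4.png

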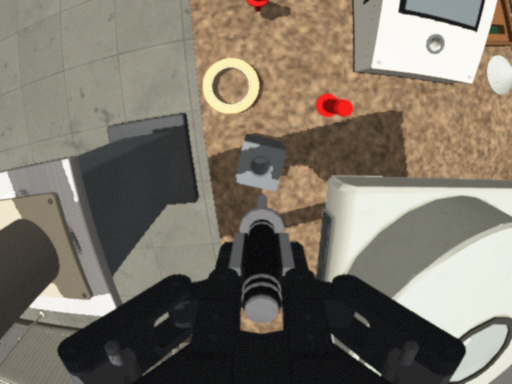

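```bash
python3 -m jog '[{"tx":0.02,"ty":0.2,"tz":0,"ax":0,"ay":0.12,"az":0,"hand":0.1},{"tx":0.02,"ty":0.45,"tz":0,"ax":0,"ay":0.27,"az":0,"hand":0.1},{"tx":0.02,"ty":0.7,"tz":0,"ax":0,"ay":0.42,"az":0,"hand":0.1},{"tx":0.02,"ty":0.9,"tz":0,"ax":0,"ay":0.56,"az":0,"hand":0.1},{"tx":0.02,"ty":1,"tz":0,"ax":0,"ay":0.623,"az":0,"hand":0.1}]'; python3 -m jog '[{"tx":0,"ty":0,"tz":0,"ax":0,"ay":0,"az":0,"hand":0.1},{"tx":0,"ty":0,"tz":0,"ax":0,"ay":0,"az":0,"hand":0.1},{"tx":0,"ty":0,"tz":0,"ax":0,"ay":0,"az":0,"hand":0.1}]'
cat > tgt.py <<'E'
from h import *
import sys
n=np.array([-.0460,-.4672,.883]);n/=np.linalg.norm(n)
def go(m,h,L=255.5):
    tip=np.array(m)+h*n
    ex=np.array([.0986,.9951,0]);z=-n;y=np.cross(z,ex);y/=np.linalg.norm(y);x=np.cross(y,z)
    delta(tip+L*n,R=Ro.from_matrix(np.stack([x,y,z],1)))
    from bench import sense
    s=sense(); t=s["tool_pos"]+rot(s["tcp_rot"]).apply([0,0,L]); d=t-np.array(m)
    print("tip est",t.round(1),"height over panel",(d@n).round(1),"lateral",(d-(d@n)*n).round(1))
if __name__=="__main__": go([670.5,262,90],float(sys.argv[1]))
E
python3 tgt.py 50
```

```text
time: 4.75
tool_pos: [606.7, 114.5, 426.0]
tcp_rot: [-179.8, -28.4, 84.2]
ft_force: [-0.3, -0.3, -1.7]
finger_gap: 14.4
time: 5.0
tool_pos: [603.9, 116.0, 427.4]
tcp_rot: [-179.8, -28.0, 84.3]
ft_force: [-0.6, -0.8, -0.5]
finger_gap: 14.4
t 5.0 pos [603.9 116.  427.4] rpy [-179.8  -28.    84.3] F [-0.6 -0.8 -0.5] gap 14.4 q [-2.  7. 86. 28. 86.  2.]
shift [-0.1613  0.3481  0.4238] turn [-0.0043  0.001  -0.0004] rows 2.056533798531513 0.028070433271540806
tip est [614.8 235.2 201.7] height over panel 113.7 lateral [-50.5  26.4  11.3]
```

```bash
python3 -m jog '[{"tx":-0.06,"ty":0.12,"tz":0.14,"ax":0,"ay":0,"az":0,"hand":0.1},{"tx":-0.12,"ty":0.26,"tz":0.32,"ax":0,"ay":0,"az":0,"hand":0.1},{"tx":-0.16,"ty":0.348,"tz":0.424,"ax":0,"ay":0,"az":0,"hand":0.1},{"tx":-0.16,"ty":0.348,"tz":0.424,"ax":0,"ay":0,"az":0,"hand":0.1},{"tx":-0.16,"ty":0.348,"tz":0.424,"ax":0,"ay":0,"az":0,"hand":0.1}]'; python3 -m jog '[{"tx":0,"ty":0,"tz":0,"ax":0,"ay":0,"az":0,"hand":0.1},{"tx":0,"ty":0,"tz":0,"ax":0,"ay":0,"az":0,"hand":0.1},{"tx":0,"ty":0,"tz":0,"ax":0,"ay":0,"az":0,"hand":0.1},{"tx":0,"ty":0,"tz":0,"ax":0,"ay":0,"az":0,"hand":0.1},{"tx":0,"ty":0,"tz":0,"ax":0,"ay":0,"az":0,"hand":0.1}]' >/dev/null
python3 tgt.py 20
python3 - <<'E'
from h import *
from bench import *
o=[]
for n in("wrist","scene","top"):
  s=snapshot(n); cv2.imwrite(f"pics/{n}5.png",cv2.cvtColor(s["pixels"],cv2.COLOR_RGB2BGR)); np.savez(f"{n}5.npz",**{k:np.array(v) for k,v in s.items()})
E
```

```text
time: 5.42
tool_pos: [656.2, 120.4, 360.3]
tcp_rot: [-179.8, -28.0, 84.4]
ft_force: [-1.1, -0.4, 0.3]
finger_gap: 14.5
t 5.83 pos [657.2 119.6 363.2] rpy [179.9 -28.   84.5] F [ 0.2 -0.5 -0.7] gap 14.7 q [-2. 17. 81. 28. 81. -1.]
shift [-0.0132 -0.0049  0.2195] turn [ 0.0014 -0.0009  0.0028] rows 0.7912363786713947 0.02047304206873137
tip est [669.2 239.  137.7] height over panel 52.9 lateral [1.2 1.8 1. ]
```

View pics/scene5.png

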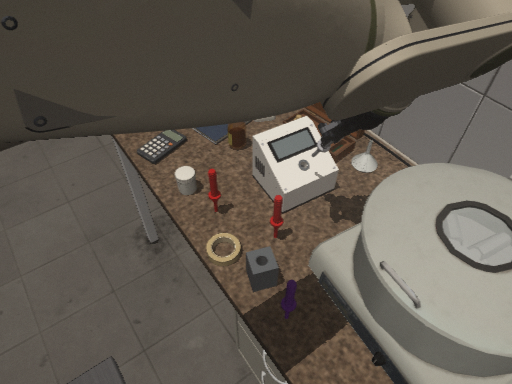

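View pics/wrist5.png

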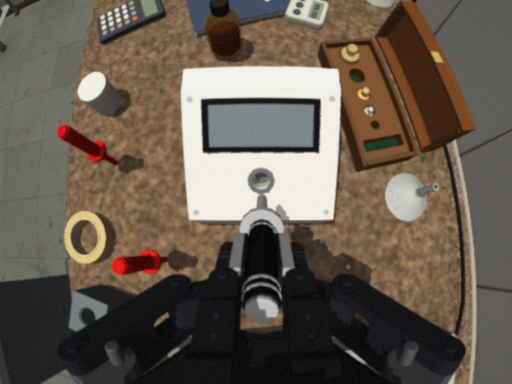

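View pics/top5.png

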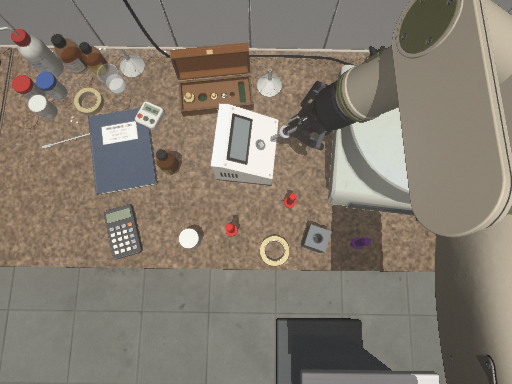

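```bash
python3 - <<'E'
from h import *
from tgt import n
L=255.5
import json
a,b,w=load("scene5.npz"),load("top5.npz"),load("wrist5.npz")
def crop(s,x,y,w,h,k):
    im=cv2.cvtColor(s["pixels"][y:y+h,x:x+w],cv2.COLOR_RGB2BGR); return cv2.resize(im,(w*k,h*k),interpolation=cv2.INTER_NEAREST)
cv2.imwrite("pics/c5.png",np.hstack([crop(a,290,132,45,45,8),crop(b,250,115,45,45,8)]))
cv2.imwrite("pics/c6.png",crop(w,220,155,90,75,8))
from bench import sense
st=sense(); print(st["tool_pos"],st["tcp_rot"])
t=st["tool_pos"]+rot(st["tcp_rot"]).apply([0,0,L])
for s in(a,b): print("tip",proj(s,t),"+30 up",proj(s,t+30*n),"mouth lip",proj(s,[670.5,262,90]+.75*n))
print("wrist tip",fproj(w,t),fproj(w,t+20*n),"mouth",fproj(w,[670.5,262,90]+1.5*n),fproj(w,[670.5,262,90]-14*n))
E
```

```text
[657.22183504 119.51006266 362.36349453] [179.97148303 -28.03365128  84.43214161]
tip [312.53587061 156.49276715] +30 up [318.03922988 151.28959137] mouth lip [303.98281233 165.39630359]
tip [270.2691667  138.57905134] +30 up [277.19409818 135.13257428] mouth lip [259.96246742 144.47456387]
wrist tip (np.float64(260.98546068602246), np.float64(197.35153432193022)) (np.float64(260.9776195139768), np.float64(206.35223088426022)) mouth (np.float64(260.21664194554995), np.float64(181.50297284170153)) (np.float64(260.2589589195228), np.float64(177.1964719220443))
```

View pics/c5.png

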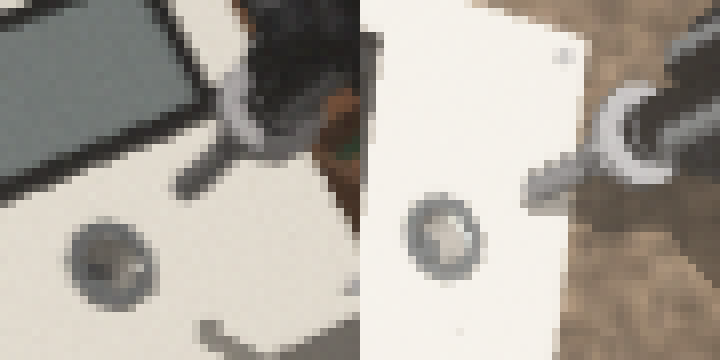

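View pics/c6.png

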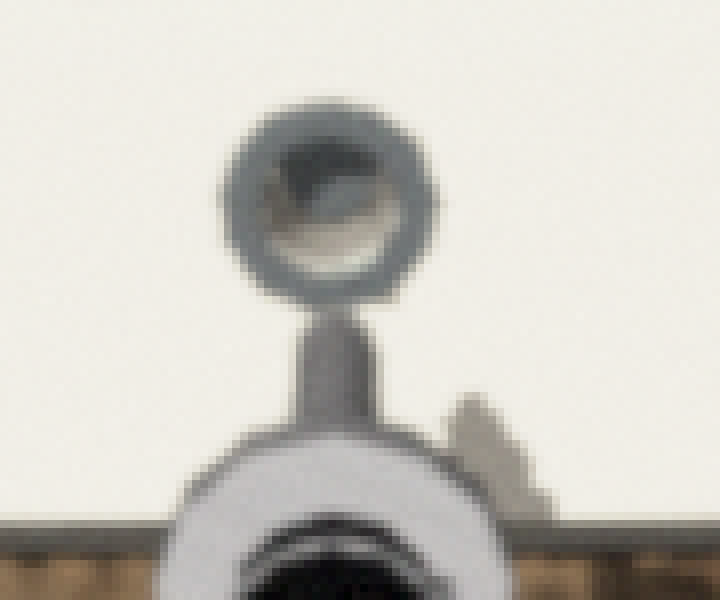

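```bash
python3 tgt.py 8
```

```text
t 5.98 pos [657.2 119.5 362.4] rpy [180.  -28.   84.4] F [ 0.6 -0.1 -0.9] gap 14.8 q [-2. 17. 81. 28. 81. -1.]
shift [-0.0102 -0.005   0.2944] turn [ 0.0001 -0.0008  0.002 ] rows 1.059915151778092 0.013407783662440982
tip est [669.  239.  136.8] height over panel 52.2 lateral [0.9 1.4 0.8]
```

```bash
python3 -m jog '[{"tx":-0.01,"ty":-0.008,"tz":0.08,"ax":0,"ay":0,"az":0,"hand":0.1},{"tx":-0.01,"ty":-0.008,"tz":0.16,"ax":0,"ay":0,"az":0,"hand":0.1},{"tx":-0.01,"ty":-0.008,"tz":0.24,"ax":0,"ay":0,"az":0,"hand":0.1},{"tx":-0.01,"ty":-0.008,"tz":0.294,"ax":0,"ay":0,"az":0,"hand":0.1},{"tx":-0.01,"ty":-0.008,"tz":0.294,"ax":0,"ay":0,"az":0,"hand":0.1}]'; python3 -m jog '[{"tx":0,"ty":0,"tz":0,"ax":0,"ay":0,"az":0,"hand":0.1},{"tx":0,"ty":0,"tz":0,"ax":0,"ay":0,"az":0,"hand":0.1},{"tx":0,"ty":0,"tz":0,"ax":0,"ay":0,"az":0,"hand":0.1},{"tx":0,"ty":0,"tz":0,"ax":0,"ay":0,"az":0,"hand":0.1},{"tx":0,"ty":0,"tz":0,"ax":0,"ay":0,"az":0,"hand":0.1}]' >/dev/null
python3 tgt.py -8
python3 - <<'E'
from h import *
from bench import *
S=[snapshot(n) for n in("wrist","scene","top")]
def crop(s,x,y,w,h,k):
    im=cv2.cvtColor(s["pixels"][y:y+h,x:x+w],cv2.COLOR_RGB2BGR); return cv2.resize(im,(w*k,h*k),interpolation=cv2.INTER_NEAREST)
cv2.imwrite("pics/c7.png",np.vstack([np.hstack([crop(S[1],290,142,45,35,8),crop(S[2],250,125,45,35,8)]),crop(S[0],220,155,90,35,8)]))
E
```

```text
time: 6.4
tool_pos: [656.9, 140.2, 318.5]
tcp_rot: [-179.7, -28.0, 84.3]
ft_force: [0.2, -1.2, -1.9]
finger_gap: 14.7
t 6.82 pos [658.2 138.8 323.2] rpy [179.9 -28.   84.4] F [-0.1 -0.5 -0.2] gap 14.5 q [-0. 19. 83. 29. 77. -1.]
shift [-0.0008  0.0009  0.11  ] turn [ 0.001  -0.0009  0.0021] rows 0.39584217317115583 0.01615271540554854
tip est [670.2 258.3  97.6] height over panel 8.5 lateral [0.1 0.3 0.1]
```

View pics/c7.png

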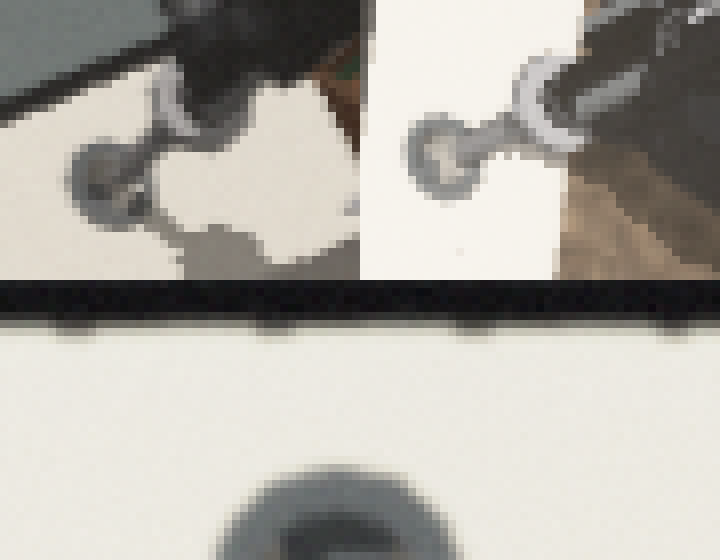

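The scene crop (tip near (120,180), ring centre (112,185)) and the top crop (tip (455,150), ring (447,155)) both show the tip over the recess. Descending in small steps.

```bash
python3 -m jog '[{"tx":0,"ty":0,"tz":0.03,"ax":0,"ay":0,"az":0,"hand":0.1},{"tx":0,"ty":0,"tz":0.06,"ax":0,"ay":0,"az":0,"hand":0.1},{"tx":0,"ty":0,"tz":0.09,"ax":0,"ay":0,"az":0,"hand":0.1},{"tx":0,"ty":0,"tz":0.11,"ax":0,"ay":0,"az":0,"hand":0.1},{"tx":0,"ty":0,"tz":0.11,"ax":0,"ay":0,"az":0,"hand":0.1}]'; python3 -m jog '[{"tx":0,"ty":0,"tz":0,"ax":0,"ay":0,"az":0,"hand":0.1},{"tx":0,"ty":0,"tz":0,"ax":0,"ay":0,"az":0,"hand":0.1},{"tx":0,"ty":0,"tz":0,"ax":0,"ay":0,"az":0,"hand":0.1},{"tx":0,"ty":0,"tz":0,"ax":0,"ay":0,"az":0,"hand":0.1}]' 
python3 tgt.py -14
```

```text
time: 7.38
tool_pos: [658.3, 147.2, 306.4]
tcp_rot: [-179.9, -28.0, 84.4]
ft_force: [-0.3, 1.1, -0.5]
finger_gap: 14.6
time: 7.72
tool_pos: [658.8, 146.6, 308.2]
tcp_rot: [180.0, -28.0, 84.4]
ft_force: [0.6, 0.4, -0.7]
finger_gap: 14.5
t 7.72 pos [658.8 146.6 308.2] rpy [180.  -28.   84.4] F [ 0.6  0.4 -0.7] gap 14.5 q [ 1. 20. 83. 29. 75. -1.]
shift [-0.0002  0.0021  0.037 ] turn [ 0.0001 -0.0009  0.002 ] rows 0.13344728878994047 0.01363998686851708
tip est [670.6 266.2  82.6] height over panel -8.4 lateral [-0.3  0.2  0.1]
```

In the hole, with no contact force. Now pressing gradually.

```bash
python3 -m jog '[{"tx":0,"ty":0.001,"tz":0.015,"ax":0,"ay":0,"az":0,"hand":0.1},{"tx":0,"ty":0.001,"tz":0.03,"ax":0,"ay":0,"az":0,"hand":0.1},{"tx":0,"ty":0.001,"tz":0.045,"ax":0,"ay":0,"az":0,"hand":0.1},{"tx":0,"ty":0.001,"tz":0.053,"ax":0,"ay":0,"az":0,"hand":0.1},{"tx":0,"ty":0.001,"tz":0.053,"ax":0,"ay":0,"az":0,"hand":0.1}]'; python3 -m jog '[{"tx":0,"ty":0,"tz":0,"ax":0,"ay":0,"az":0,"hand":0.1},{"tx":0,"ty":0,"tz":0,"ax":0,"ay":0,"az":0,"hand":0.1},{"tx":0,"ty":0,"tz":0,"ax":0,"ay":0,"az":0,"hand":0.1}]' 
python3 tgt.py -20
```

```text
time: 8.13
tool_pos: [659.3, 150.5, 300.6]
tcp_rot: [180.0, -28.0, 84.4]
ft_force: [-0.2, -1.9, 1.3]
finger_gap: 14.6
time: 8.38
tool_pos: [659.3, 150.4, 301.0]
tcp_rot: [180.0, -28.0, 84.4]
ft_force: [0.6, -1.5, 1.5]
finger_gap: 14.8
t 8.38 pos [659.3 150.4 301. ] rpy [180.  -28.   84.4] F [ 0.6 -1.5  1.5] gap 14.8 q [ 1. 21. 84. 29. 75. -1.]
shift [0.0001 0.0015 0.023 ] turn [-0.0003 -0.0008  0.0019] rows 0.0827300126550564 0.013098301317431556
tip est [671.  269.9  75.5] height over panel -16.6 lateral [-0.3  0.2  0.1]
```

```bash
python3 -m jog '[{"tx":0,"ty":0,"tz":0.008,"ax":0,"ay":0,"az":0,"hand":0.1},{"tx":0,"ty":0,"tz":0.016,"ax":0,"ay":0,"az":0,"hand":0.1},{"tx":0,"ty":0,"tz":0.02,"ax":0,"ay":0,"az":0,"hand":0.1},{"tx":0,"ty":0,"tz":0.02,"ax":0,"ay":0,"az":0,"hand":0.1}]'; python3 tgt.py -20;  python3 -m jog '[{"tx":0,"ty":0,"tz":0.005,"ax":0,"ay":0,"az":0,"hand":0.1},{"tx":0,"ty":0,"tz":0.01,"ax":0,"ay":0,"az":0,"hand":0.1},{"tx":0,"ty":0,"tz":0.01,"ax":0,"ay":0,"az":0,"hand":0.1}]' 
python3 tgt.py -20
```

```text
time: 8.72
tool_pos: [659.5, 151.8, 298.3]
tcp_rot: [180.0, -28.0, 84.4]
ft_force: [-1.2, -1.4, 2.1]
finger_gap: 14.7
t 8.72 pos [659.5 151.8 298.3] rpy [180.  -28.   84.4] F [-1.2 -1.4  2.1] gap 14.7 q [ 1. 21. 84. 29. 74. -1.]
shift [-0.0002  0.0013  0.0026] turn [-0.0001 -0.0009  0.0019] rows 0.01053661215918729 0.013178682045637562
tip est [671.2 271.4  72.8] height over panel -19.6 lateral [-0.2  0.2  0.1]
time: 8.97
tool_pos: [659.5, 152.5, 297.0]
tcp_rot: [180.0, -28.0, 84.4]
ft_force: [0.1, -2.1, 3.9]
finger_gap: 14.6
t 8.97 pos [659.5 152.5 297. ] rpy [180.  -28.   84.4] F [ 0.1 -2.1  3.9] gap 14.6 q [ 1. 21. 84. 29. 74. -1.]
shift [-0.0001  0.0013 -0.0074] turn [-0.0001 -0.0009  0.0019] rows 0.02697452874198847 0.01327556255673172
tip est [671.3 272.1  71.5] height over panel -21.1 lateral [-0.2  0.2  0.1]
```

```bash
python3 -m jog '[{"tx":0,"ty":0,"tz":0.005,"ax":0,"ay":0,"az":0,"hand":0.1},{"tx":0,"ty":0,"tz":0.01,"ax":0,"ay":0,"az":0,"hand":0.1},{"tx":0,"ty":0,"tz":0.01,"ax":0,"ay":0,"az":0,"hand":0.1}]'; python3 -m jog '[{"tx":0,"ty":0,"tz":0.005,"ax":0,"ay":0,"az":0,"hand":0.1},{"tx":0,"ty":0,"tz":0.008,"ax":0,"ay":0,"az":0,"hand":0.1},{"tx":0,"ty":0,"tz":0.008,"ax":0,"ay":0,"az":0,"hand":0.1}]' 
python3 tgt.py -20
```

```text
time: 9.22
tool_pos: [659.8, 152.9, 296.6]
tcp_rot: [179.9, -28.0, 84.5]
ft_force: [-2.1, -5.3, 9.0]
finger_gap: 14.5
time: 9.47
tool_pos: [660.0, 153.2, 296.4]
tcp_rot: [179.9, -28.0, 84.5]
ft_force: [-4.8, -8.0, 13.3]
finger_gap: 14.4
t 9.47 pos [660.  153.2 296.4] rpy [179.9 -28.   84.5] F [-4.8 -8.  13.3] gap 14.4 q [ 1. 21. 84. 29. 74. -1.]
shift [-0.0023 -0.0012 -0.013 ] turn [ 0.0015 -0.0008  0.003 ] rows 0.04761636382649239 0.02148560364895946
tip est [672.  272.6  70.9] height over panel -21.9 lateral [0.5 0.4 0.2]
```

The button is on its hard stop: force rose to about 16 N with little motion. I'll ease off to about 10 N and hold.

```bash
python3 -m jog '[{"tx":0,"ty":0,"tz":-0.007,"ax":0,"ay":0,"az":0,"hand":0.1},{"tx":0,"ty":0,"tz":-0.007,"ax":0,"ay":0,"az":0,"hand":0.1},{"tx":0,"ty":0,"tz":-0.007,"ax":0,"ay":0,"az":0,"hand":0.1},{"tx":0,"ty":0,"tz":-0.007,"ax":0,"ay":0,"az":0,"hand":0.1},{"tx":0,"ty":0,"tz":-0.007,"ax":0,"ay":0,"az":0,"hand":0.1}]'; python3 tgt.py -20
```

```text
time: 9.88
tool_pos: [659.8, 152.9, 296.6]
tcp_rot: [179.9, -28.0, 84.5]
ft_force: [-4.0, -5.1, 9.1]
finger_gap: 14.8
t 9.88 pos [659.8 152.9 296.6] rpy [179.9 -28.   84.5] F [-4.  -5.1  9.1] gap 14.8 q [ 1. 21. 84. 29. 74. -1.]
shift [-0.0012 -0.0005 -0.0109] turn [ 0.0011 -0.0008  0.0024] rows 0.03933496158210841 0.01765887295530568
tip est [671.8 272.4  71.1] height over panel -21.6 lateral [0.3 0.3 0.2]
```

```bash
python3 -m jog '[{"tx":0,"ty":0,"tz":-0.08,"ax":0,"ay":0,"az":0,"hand":0.1},{"tx":0,"ty":0,"tz":-0.18,"ax":0,"ay":0,"az":0,"hand":0.1},{"tx":0,"ty":0,"tz":-0.3,"ax":0,"ay":0,"az":0,"hand":0.1},{"tx":0,"ty":0,"tz":-0.45,"ax":0,"ay":0,"az":0,"hand":0.1},{"tx":0,"ty":0,"tz":-0.65,"ax":0,"ay":0,"az":0,"hand":0.1}]'; python3 - <<'E'
from h import *
delta([455,127.6,425],[180,0,84.4])
E
```

```text
time: 10.3
tool_pos: [654.2, 107.5, 380.7]
tcp_rot: [-179.8, -28.0, 84.4]
ft_force: [0.7, -0.0, -0.6]
finger_gap: 14.5
t 10.3 pos [654.2 107.5 380.7] rpy [-179.8  -28.    84.4] F [ 0.7 -0.  -0.6] gap 14.5 q [-3. 16. 80. 28. 83. -1.]
shift [ 0.1412 -1.3359 -0.2539] turn [-5.100e-03 -6.226e-01  5.000e-04] rows 4.917538230410007 3.9129673778421146
```

```bash
python3 -m jog '[{"tx":0.1,"ty":-0.1,"tz":-0.22,"ax":0,"ay":0,"az":0,"hand":0.1},{"tx":0.14,"ty":-0.35,"tz":-0.26,"ax":0,"ay":-0.15,"az":0,"hand":0.1},{"tx":0.14,"ty":-0.6,"tz":-0.26,"ax":0,"ay":-0.3,"az":0,"hand":0.1},{"tx":0.14,"ty":-0.82,"tz":-0.26,"ax":0,"ay":-0.46,"az":0,"hand":0.1},{"tx":0.14,"ty":-1,"tz":-0.26,"ax":0,"ay":-0.62,"az":0,"hand":0.1}]'; python3 - <<'E'
from h import *
delta([455,127.6,425],[180,0,84.4])
E
```

```text
time: 10.72
tool_pos: [503.8, 121.7, 427.4]
tcp_rot: [179.9, 0.1, 84.3]
ft_force: [-0.7, 0.1, -1.0]
finger_gap: 14.8
t 10.72 pos [503.8 121.7 427.4] rpy [1.799e+02 1.000e-01 8.430e+01] F [-0.7  0.1 -1. ] gap 14.8 q [ 8. -6. 96. -0. 89. 14.]
shift [ 0.0069 -0.3278  0.0154] turn [ 0.0031  0.0021 -0.0015] rows 1.180560496803614 0.025304473307623115
```

```bash
python3 -m jog '[{"tx":0.007,"ty":-0.16,"tz":0.1,"ax":0,"ay":0,"az":0,"hand":0.1},{"tx":0.007,"ty":-0.26,"tz":0.2,"ax":0,"ay":0,"az":0,"hand":0.1},{"tx":0.007,"ty":-0.328,"tz":0.3,"ax":0,"ay":0,"az":0,"hand":0.1},{"tx":0.007,"ty":-0.328,"tz":0.38,"ax":0,"ay":0,"az":0,"hand":0.1},{"tx":0.007,"ty":-0.328,"tz":0.38,"ax":0,"ay":0,"az":0,"hand":0.1}]';for i in 1 2; do python3 -m jog '[{"tx":0,"ty":0,"tz":0,"ax":0,"ay":0,"az":0,"hand":0.1},{"tx":0,"ty":0,"tz":0,"ax":0,"ay":0,"az":0,"hand":0.1},{"tx":0,"ty":0,"tz":0,"ax":0,"ay":0,"az":0,"hand":0.1},{"tx":0,"ty":0,"tz":0,"ax":0,"ay":0,"az":0,"hand":0.1}]' >/dev/null; done; python3 - <<'E'
from h import *
from bench import *
for n in("wrist","scene","top"):
  s=snapshot(n); cv2.imwrite(f"pics/{n}8.png",cv2.cvtColor(s["pixels"],cv2.COLOR_RGB2BGR)); np.savez(f"{n}8.npz",**{k:np.array(v) for k,v in s.items()})
  st=sense()
  t=st["tool_pos"]-[0,0,255.5]; f=fproj if n=="wrist" else proj
  print(n,"tip",f(s,t),"hole",f(s,[454.7,127.4,70]))
delta([455,127.6,325],[180,0,84.4])
def crop(s,x,y,w,h,k):
    im=cv2.cvtColor(s["pixels"][y:y+h,x:x+w],cv2.COLOR_RGB2BGR); return cv2.resize(im,(w*k,h*k),interpolation=cv2.INTER_NEAREST)
S=[load(f"{n}8.npz") for n in("scene","top","wrist")]
cv2.imwrite("pics/c8.png",np.vstack([np.hstack([crop(S[0],235,200,55,90,6),crop(S[2],230,125,60,90,6)])]))
E
```

```text
time: 11.13
tool_pos: [455.9, 128.3, 366.5]
tcp_rot: [-179.8, -0.2, 84.4]
ft_force: [-1.0, -0.2, -1.2]
finger_gap: 14.5
wrist tip (np.float64(261.2451751668524), np.float64(198.26851212369746)) hole (np.float64(259.0048859591238), np.float64(184.26844692606554))
scene tip [263.12912378 247.02580523] hole [262.01643817 260.55775498]
top tip [319.8708042  235.25286406] hole [317.1683663  237.70616238]
t 11.95 pos [456.9 128.5 368.7] rpy [-180.    -0.2   84.4] F [ 0.3 -0.5 -1.1] gap 14.1 q [  9. -11. 107.   0.  84.  15.]
shift [-0.0084 -0.0123  0.2916] turn [-0.     -0.0046  0.0005] rows 1.050258254268658 0.0293485576052939
```

View pics/c8.png

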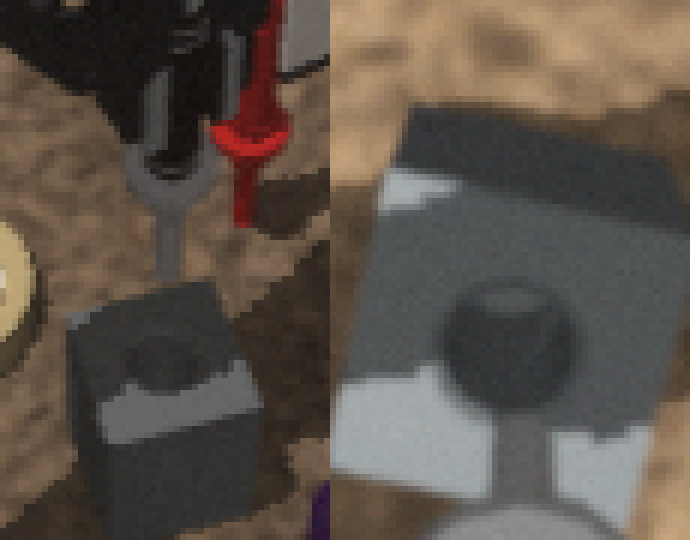

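```bash
python3 -m jog '[{"tx":-0.008,"ty":-0.012,"tz":0.07,"ax":0,"ay":-0.004,"az":0,"hand":0.1},{"tx":-0.008,"ty":-0.012,"tz":0.14,"ax":0,"ay":-0.004,"az":0,"hand":0.1},{"tx":-0.008,"ty":-0.012,"tz":0.2,"ax":0,"ay":-0.004,"az":0,"hand":0.1},{"tx":-0.008,"ty":-0.012,"tz":0.23,"ax":0,"ay":-0.004,"az":0,"hand":0.1}]';for i in 1 2; do python3 -m jog '[{"tx":0,"ty":0,"tz":0,"ax":0,"ay":0,"az":0,"hand":0.1},{"tx":0,"ty":0,"tz":0,"ax":0,"ay":0,"az":0,"hand":0.1},{"tx":0,"ty":0,"tz":0,"ax":0,"ay":0,"az":0,"hand":0.1},{"tx":0,"ty":0,"tz":0,"ax":0,"ay":0,"az":0,"hand":0.1}]' >/dev/null; done; python3 - <<'E'
from h import *
delta([455,127.6,272],[180,0,84.4])
E
```

```text
time: 12.28
tool_pos: [454.3, 127.5, 331.6]
tcp_rot: [-179.8, 0.0, 84.4]
ft_force: [-0.1, -0.4, -1.8]
finger_gap: 14.6
t 12.95 pos [455.1 127.6 334.4] rpy [180.   -0.   84.4] F [-0.2  0.   0.2] gap 14.6 q [  9. -10. 110.   0.  80.  15.]
shift [-0.0005 -0.0009  0.4161] turn [ 0.0004 -0.0008  0.0005] rows 1.496634247478701 0.006436470741908424
```

```bash
python3 -m jog '[{"tx":0,"ty":-0.001,"tz":0.04,"ax":0,"ay":0,"az":0,"hand":0.1},{"tx":0,"ty":-0.001,"tz":0.08,"ax":0,"ay":0,"az":0,"hand":0.1},{"tx":0,"ty":-0.001,"tz":0.12,"ax":0,"ay":0,"az":0,"hand":0.1},{"tx":0,"ty":-0.001,"tz":0.16,"ax":0,"ay":0,"az":0,"hand":0.1},{"tx":0,"ty":-0.001,"tz":0.2,"ax":0,"ay":0,"az":0,"hand":0.1}]'; python3 -m jog '[{"tx":0,"ty":0,"tz":0.04,"ax":0,"ay":0,"az":0,"hand":0.1},{"tx":0,"ty":0,"tz":0.08,"ax":0,"ay":0,"az":0,"hand":0.1},{"tx":0,"ty":0,"tz":0.12,"ax":0,"ay":0,"az":0,"hand":0.1},{"tx":0,"ty":0,"tz":0.155,"ax":0,"ay":0,"az":0,"hand":0.1},{"tx":0,"ty":0,"tz":0.18,"ax":0,"ay":0,"az":0,"hand":0.1}]';for i in 1 2; do python3 -m jog '[{"tx":0,"ty":0,"tz":0,"ax":0,"ay":0,"az":0,"hand":0.1},{"tx":0,"ty":0,"tz":0,"ax":0,"ay":0,"az":0,"hand":0.1},{"tx":0,"ty":0,"tz":0,"ax":0,"ay":0,"az":0,"hand":0.1},{"tx":0,"ty":0,"tz":0,"ax":0,"ay":0,"az":0,"hand":0.1}]' ; done; python3 - <<'E'
from h import *
delta([455,127.6,271],[180,0,84.4])
from bench import *
S=[snapshot("scene"),snapshot("wrist")]
def crop(s,x,y,w,h,k):
    im=cv2.cvtColor(s["pixels"][y:y+h,x:x+w],cv2.COLOR_RGB2BGR); return cv2.resize(im,(w*k,h*k),interpolation=cv2.INTER_NEAREST)
cv2.imwrite("pics/c9.png",np.hstack([crop(S[0],225,200,65,90,6),crop(S[1],225,170,60,90,6)]))
E
```

```text
time: 13.37
tool_pos: [454.7, 127.6, 303.2]
tcp_rot: [-180.0, -0.0, 84.4]
ft_force: [-0.7, 0.8, -1.3]
finger_gap: 14.7
time: 13.78
tool_pos: [454.7, 127.7, 276.4]
tcp_rot: [-180.0, -0.0, 84.4]
ft_force: [-0.7, -0.1, -0.5]
finger_gap: 14.4
time: 14.12
tool_pos: [455.1, 127.7, 277.7]
tcp_rot: [180.0, -0.0, 84.4]
ft_force: [-0.2, -0.1, -1.3]
finger_gap: 14.5
time: 14.45
tool_pos: [454.9, 127.7, 277.4]
tcp_rot: [180.0, -0.0, 84.4]
ft_force: [-0.1, 0.1, -0.8]
finger_gap: 14.5
t 14.45 pos [454.9 127.7 277.4] rpy [180.   -0.   84.4] F [-0.1  0.1 -0.8] gap 14.5 q [  9.  -7. 113.   0.  74.  15.]
shift [-0.0005  0.0005  0.0424] turn [ 0.0002 -0.0007  0.0005] rows 0.1524503124686855 0.005893963183695502
```

View pics/c9.png

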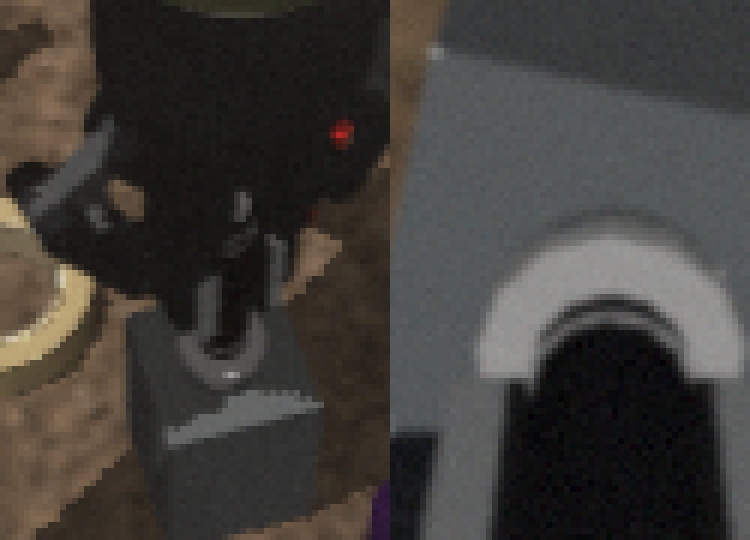

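Inserted, with the collar a few mm above the stand's top and no contact yet. Lowering the last bit until light contact.

```bash
python3 -m jog '[{"tx":0,"ty":0,"tz":0.012,"ax":0,"ay":0,"az":0,"hand":0.1},{"tx":0,"ty":0,"tz":0.024,"ax":0,"ay":0,"az":0,"hand":0.1},{"tx":0,"ty":0,"tz":0.036,"ax":0,"ay":0,"az":0,"hand":0.1},{"tx":0,"ty":0,"tz":0.036,"ax":0,"ay":0,"az":0,"hand":0.1},{"tx":0,"ty":0,"tz":0.036,"ax":0,"ay":0,"az":0,"hand":0.1}]'; python3 -m jog '[{"tx":0,"ty":0,"tz":0.003,"ax":0,"ay":0,"az":0,"hand":0.1},{"tx":0,"ty":0,"tz":0.006,"ax":0,"ay":0,"az":0,"hand":0.1},{"tx":0,"ty":0,"tz":0.006,"ax":0,"ay":0,"az":0,"hand":0.1},{"tx":0,"ty":0,"tz":0.006,"ax":0,"ay":0,"az":0,"hand":0.1}]'
```

```text
time: 14.97
tool_pos: [454.8, 127.7, 271.6]
tcp_rot: [-180.0, -0.0, 84.4]
ft_force: [0.5, -0.0, -0.1]
finger_gap: 14.5
time: 15.3
tool_pos: [454.9, 127.7, 271.0]
tcp_rot: [180.0, -0.0, 84.4]
ft_force: [-0.1, -0.3, -1.1]
finger_gap: 14.3
```

```bash
for i in 1 2; do python3 -m jog '[{"tx":0,"ty":0,"tz":0.003,"ax":0,"ay":0,"az":0,"hand":0.1},{"tx":0,"ty":0,"tz":0.005,"ax":0,"ay":0,"az":0,"hand":0.1},{"tx":0,"ty":0,"tz":0.005,"ax":0,"ay":0,"az":0,"hand":0.1}]'; done
```

```text
time: 15.55
tool_pos: [455.0, 127.7, 270.5]
tcp_rot: [180.0, -0.0, 84.4]
ft_force: [-2.1, -0.2, 2.2]
finger_gap: 14.3
time: 15.8
tool_pos: [455.1, 127.7, 270.4]
tcp_rot: [180.0, -0.0, 84.4]
ft_force: [-4.9, -0.7, 9.1]
finger_gap: 14.6
```

Seated: contact at the original 270.5. Relieving slightly and opening.

```bash
python3 -m jog '[{"tx":0,"ty":0,"tz":-0.004,"ax":0,"ay":0,"az":0,"hand":0.1},{"tx":0,"ty":0,"tz":-0.004,"ax":0,"ay":0,"az":0,"hand":0.3},{"tx":0,"ty":0,"tz":-0.004,"ax":0,"ay":0,"az":0,"hand":0.7},{"tx":0,"ty":0,"tz":-0.004,"ax":0,"ay":0,"az":0,"hand":0.7},{"tx":0,"ty":0,"tz":-0.004,"ax":0,"ay":0,"az":0,"hand":0.7}]'; python3 -m jog '[{"tx":0,"ty":0,"tz":0,"ax":0,"ay":0,"az":0,"hand":0.7},{"tx":0,"ty":0,"tz":0,"ax":0,"ay":0,"az":0,"hand":0.7},{"tx":0,"ty":0,"tz":0,"ax":0,"ay":0,"az":0,"hand":0.7}]'; python3 -c "
from h import *
from bench import *
s=snapshot('wrist'); cv2.imwrite('pics/w10.png',cv2.cvtColor(s['pixels'],cv2.COLOR_RGB2BGR))"
```

```text
time: 16.22
tool_pos: [454.9, 127.7, 269.9]
tcp_rot: [-180.0, -0.0, 84.4]
ft_force: [0.8, -0.2, 0.7]
finger_gap: 59.5
time: 16.47
tool_pos: [454.9, 127.7, 270.0]
tcp_rot: [-180.0, -0.0, 84.4]
ft_force: [0.5, 0.1, 0.1]
finger_gap: 59.7
```

View pics/w10.png

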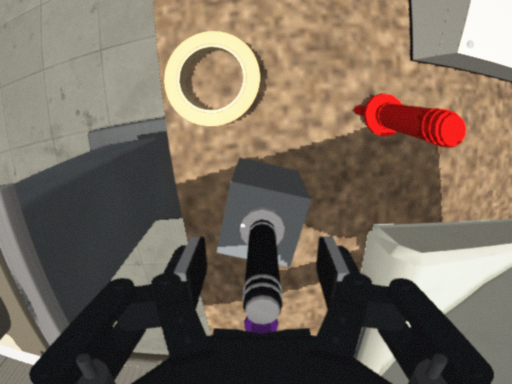

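The stylus at (262,265) stands free between the open fingers, its collar on the stand at (262,222). Retracting upward, then a final check.

```bash
python3 -m jog '[{"tx":0,"ty":0,"tz":-0.1,"ax":0,"ay":0,"az":0,"hand":0.7},{"tx":0,"ty":0,"tz":-0.25,"ax":0,"ay":0,"az":0,"hand":0.7},{"tx":0,"ty":0,"tz":-0.5,"ax":0,"ay":0,"az":0,"hand":0.7},{"tx":0,"ty":0,"tz":-0.75,"ax":0,"ay":0,"az":0,"hand":0.7},{"tx":0,"ty":0,"tz":-1,"ax":0,"ay":0,"az":0,"hand":0.7}]'; python3 -m jog '[{"tx":0.7,"ty":0,"tz":0,"ax":0,"ay":0,"az":0,"hand":0.7},{"tx":0.7,"ty":0,"tz":0,"ax":0,"ay":0,"az":0,"hand":0.7},{"tx":0.7,"ty":0,"tz":0,"ax":0,"ay":0,"az":0,"hand":0.7},{"tx":0.7,"ty":0,"tz":0,"ax":0,"ay":0,"az":0,"hand":0.7},{"tx":0.7,"ty":0,"tz":0,"ax":0,"ay":0,"az":0,"hand":0.7}]';for i in 1 2; do python3 -m jog '[{"tx":0,"ty":0,"tz":0,"ax":0,"ay":0,"az":0,"hand":0.7},{"tx":0,"ty":0,"tz":0,"ax":0,"ay":0,"az":0,"hand":0.7},{"tx":0,"ty":0,"tz":0,"ax":0,"ay":0,"az":0,"hand":0.7},{"tx":0,"ty":0,"tz":0,"ax":0,"ay":0,"az":0,"hand":0.7}]' ; done; python3 - <<'E'
from h import *
from bench import *
s=snapshot("scene"); cv2.imwrite("pics/s11.png",cv2.cvtColor(s["pixels"],cv2.COLOR_RGB2BGR))
C=cloud(s)
for nm,C,s in(("before",cloud(load("scene0.npz")),load("scene0.npz")),("now",C,s)):
    X=C[s["z_map"]>0]; d=X-np.array([455,128,0])
    for lo,hi in ((78,100),(120,140),(146,153)):
        m=(np.hypot(d[:,0],d[:,1])<22)&(X[:,2]>lo)&(X[:,2]<hi); print(nm,lo,X[m].mean(0).round(1),m.sum(),X[m][:,2].max())
b=snapshot("top"); cv2.imwrite("pics/t11.png",cv2.cvtColor(b["pixels"],cv2.COLOR_RGB2BGR))
E
```

```text
time: 16.93
tool_pos: [454.5, 127.5, 421.4]
tcp_rot: [-180.0, -0.0, 84.4]
ft_force: [1.3, -0.4, -0.8]
finger_gap: 60.1
time: 17.35
tool_pos: [464.9, 233.1, 419.8]
tcp_rot: [-180.0, 0.0, 84.6]
ft_force: [-0.2, 0.0, 0.2]
finger_gap: 59.9
time: 17.68
tool_pos: [465.2, 231.3, 420.1]
tcp_rot: [180.0, -0.0, 84.3]
ft_force: [0.3, 0.2, -0.4]
finger_gap: 59.6
time: 18.02
tool_pos: [465.1, 231.9, 420.1]
tcp_rot: [180.0, -0.0, 84.4]
ft_force: [0.7, 1.1, -0.1]
finger_gap: 59.8
before 78 [451.4 124.5  88. ] 69 99.90675115813593
before 120 [451.4 124.4 130.3] 59 139.9937021015363
before 146 [454.4 127.4 150. ] 58 152.55689992703861
now 78 [451.3 124.5  87.7] 65 99.962889676905
now 120 [451.4 124.7 130.2] 60 139.96525733234225
now 146 [454.4 127.5 150. ] 56 152.74686706004357
```

View pics/s11.png

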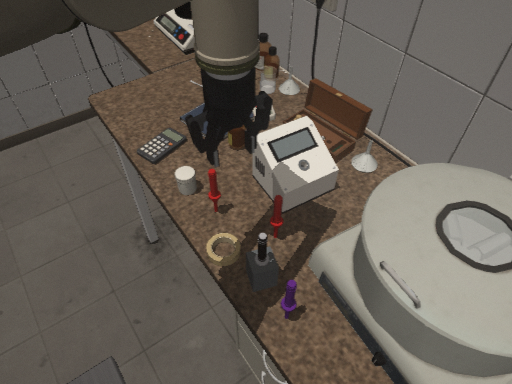

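View pics/t11.png

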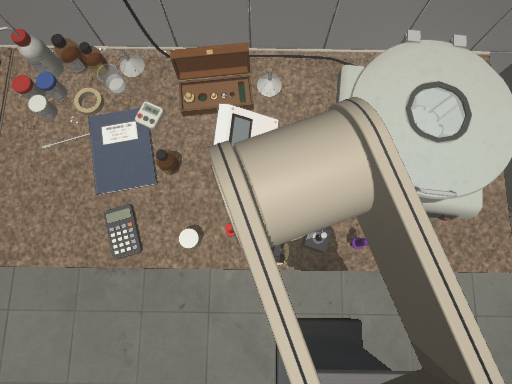

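The stylus is upright in its stand at scene (262,250). Jar (186,180), tape (224,249) and bottle (top view (166,160)) are where they started, and the arm is clear. Handing in.

```bash
python3 -c "
from bench import *
print(hand_in())"
```

```text
the job is handed in; nothing more can be done
None
```

I took the black-handled stylus out of the grey stand and pressed the button in the meter's recess along the panel normal. I then hung the stylus back in the stand and handed the job in at about 18 s.

- **Press:** The force rose from about 2 N to 4.4 N over the travel, then climbed steeply with almost no further motion, so the button was on its hard stop. It stayed down about 0.65 s. The force peaked briefly near 16 N before I eased it to about 11 N. The button's travel cannot be read directly. The estimated tip depth at the stop was 21.6 mm below the panel against the nominal 20 mm, so that estimate is off by 1.6 mm.
- **Return:** The stylus touched the stand at the same tool height (270.5 mm) as when I picked it up. The point clouds of its handle and top match those from before within about 0.3 mm, so it hangs upright by its collar.
- **Bystanders:** In the last pictures the jar, bottle and tape were where they started and the gripper was clear. I checked this by eye; the arm partly hid the tape in the top view, but it was visible in the scene view.

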